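# Isolate the jeweller's dust extractor and clip its port cover home

## Robot

A 6-joint arm with a two-finger parallel gripper is mounted at the origin on the work surface. World frame = base frame: x ahead of the robot, y to its left, z up, the work surface at z = 0. Lengths are in mm, angles in rad, forces in N, time in s.
With the tool pointing down it reaches from about 275 to 825 mm from the base axis. Payload 4.9 kg.
Tool frame: the origin (TCP) lies at the very end of the fingers, on their centre line; the grasp point (between the pads) lies 19 mm behind it; z points along the fingers, y is the line along which they close (so a half turn about z gives the same grasp; the last joint's range is limited). The gripper opens to 85 mm and grips with 20 to 120 N. Pads are 22 mm wide; open, the fingers measure 114 mm over their backs; the gripper's body (76 mm by 85 mm) begins 54 mm behind the grasp point. The pads swing forward as they close: fully open they stand 13 mm farther back than shut.
Start: joints at [1.042, 0.326, -0.193, 1.052, 0, 1.437], TCP at [211.539, 507.71, 231.281] pointing down, gripper open.
Joint ranges: [-2.65, 2.65], [-0.97, 1.79], [-1.3, 1.35], [-1.93, 2.1], [-1.47, 1.37], [-3.14, 3.14]. Speed limits (rad/s): [2.57, 2.57, 3.14, 3.14, 3.14, 3.14].

## Interface

Orientations are given as [roll, pitch, yaw] about the fixed x, y, z axes, in that order (R = Rz(yaw) Ry(pitch) Rx(roll)).
In Python, from bench import bot, solve_ik, imaging gives the robot as it stands. Calls block until the motion is done:
- bot.move_ptp(position, orientation): joint-space move of the TCP to a pose.
- bot.movel(position, rot=None, max_speed=150, threshold=None): straight line of the TCP; rot=None keeps the orientation; max_speed is the mean speed in mm/s. With threshold (N) it stops when the force on the tool has changed by that much, and returns True; else False.
- bot.move_j(angles): joint-space move.
- bot.grip(opening, effort=None): opening from 0.0 (shut) to 1.0 (fully open); effort is the grip in N (None keeps the last); returns when the fingers have stopped.
- bot.dwell(seconds).
- solve_ik(position, orientation): joint angles nearest the present ones, or None.
- bot.get_state(): the state.
- imaging.capture(name): name is "scene" or "top" or "wrist"; returns the picture (384x512x3 uint8, blue, green, red); there is no depth.
- imaging.camera_model(name): a dict with "K" (3x3 intrinsics, pixels), "position" and "rotation" of the camera in the world. Camera axes: x right, y up, looking along -z (the intrinsics and any distortion apply to the point x, -y, -z); pixel columns grow to the right and rows downward; lengths in mm; the calibration is good to about 2 mm. A picture is of the moment at which its call begins: read the wrist's pose just before it. camera_model takes no time and is no camera call; for the wrist camera it gives the pose at the moment of the call.
A pose or a line that the arm cannot do raises bot.IKError and nothing moves.
- bot.sign_off(): hands the job in; it is judged then, once.
The state is a dict: "t": time; "qpos": joint angles; "joint_velocities": joint speeds; "effort": joint torques, N m; "tcp_pos": TCP position; "orientation": TCP orientation; "contact_force": force on the tool from outside, world axes, zero at the start; "wrist_torque": the same for the moment, N m; "opening": opening from 0.0 (shut) to 1.0 (fully open); "gripper_force": force on a finger pad.
Only numpy, scipy, OpenCV 4.12 (cv2) and the standard library are available. Lean on these libraries where they do the work, as an engineer would, in place of code of your own. Each camera call takes 0.05 s, during which the arm holds its last target. There are 200 camera calls.

## Task

The extractor under this jeweller's bench is to be closed off: first turn the handle of the rotary isolator from on to off, then take the rectangular cover by its rib and press it onto the dust port until both catches snap and it sits fully home. Keep pressing it down firmly, with about 10 newtons, and finish while still pressing; do not let go at the end. Leave the other things on the bench where they are.

Things in the scene. Friction and masses are not known exactly. Their poses are not given: they have to be found in the camera images.
- isolator: Rotary isolator fixed to the bench: black box 80 x 80 mm, 45 mm high, with a round aluminium dial plate (top at 49 mm) and a grey bar handle on top. Origin at the centre of the underside, z up. The single white pip at the dial's edge on its -x side is the off mark; the pair of pips 60 degrees from it (clockwise seen from above) is the on mark.
- handle (a joint): Isolator handle, turning about the box's vertical centre line between two stops. 0 = off (pointed end at the single pip, bar along the isolator's x axis); 1.047 rad = on (pointed end at the pair), where it starts. Grows clockwise seen from above: turn it 60 degrees anticlockwise to off. Over-centre: the torque rises to about 0.2 Nm, past half way it springs on to the other.
- handle_grip (a point): Point on the handle's axis, 72 mm above the bench; its x axis lies along the bar and turns with it, pointed end at -x (white line on top). The bar is 14 mm wide, about 59 mm long and spans heights 56 to 82 mm above the bench: pinch it across its width from above. Under it is a round hub 42 mm across.
- port: Dust port fixed to the bench: aluminium block 80 mm (its x) by 60 mm (y), gauze top 45 mm above the bench, on a grey flange 100 x 80 mm, 12 mm high. Its top 7 mm are bevelled in by 5 mm all round to guide the cover. On each short side (+x, -x faces) a sprung steel roller catch sticks out 3.5 mm, its middle 31.5 mm above the bench. Origin at the centre of the underside, z up.
- port_top (a point): Centre of the port's top face, 45 mm above the bench, axes as the port's. The cover goes on with its x axis along the port's, either way round, with play of about 1 mm to each side along x, 1.5 mm along y.
- cover: Loose grey rectangular snap cover, 96 mm (its x) by 71 mm (y), 54 mm high in all, about 0.12 kg, lying open side down. Origin at the centre of its lower rim, z up. Top plate 4 mm thick, its top 28 mm above the rim. Skirts at the x ends reach down 24 mm, each with a ridge inside, 4 mm above the rim; the long sides' skirts reach down 12 mm. Starts on the bench.
- cover_seat (a point): Centre of the underside of the cover's plate, 24 mm above the cover's origin; home, it meets port_top (cover origin 21 mm above the bench). The ridges meet the catches about 12 mm above home; the push rises to about 13 N, drops suddenly about 6 mm above home, and the cover falls home, its plate on the port's top, held by the catches.
- cover_rib (a point): Middle of the cover's upright rib, 45 mm above the cover's origin, axes as the cover's. The rib runs along x, 60 mm long, 14 mm wide, from 28 to 54 mm above the cover's rim: pinch it across its width from above.
- ring0: Loose plain silver ring, 24 mm across, 5 mm high, a bystander. Origin at its underside.
- ring1: Loose plain silver ring, 21 mm across, 5 mm high, a bystander. Origin at its underside.
- file: Loose needle file with a wooden grip, 135 mm long, 8 mm high, lying, a bystander.
- handpiece: Loose metal rotary handpiece with a green burr, 170 mm long and 18 mm thick, lying on the wooden work board, a bystander.
- tweezers: Loose steel tweezers, 120 mm long, on the wooden work board at the far side, a bystander.
- round_cap: Loose grey round cap, 56 mm across, with a knob, 30 mm high in all; not the port's cover, a bystander.
- jar: Loose glass jar with steel lid, 56 mm across, 65 mm high, a bystander.
Mind the look-alikes: they are no part of the job. What is shaped like the isolator but orange is not meant. What is shaped like the port but green is not meant.

How it is judged (in metres and radians):
On the way, in this order (a step that is already met when the one before it is completed fails the run):
1. the isolator's handle is at off (value of joint handle below 0.1 rad), for 0.2 s.
2. the cover is snapped onto the port and home (z of cover_seat in the frame of port below 0.0465 m and horizontal distance between cover_seat and port_top below 0.003 m and angle between the z axis of cover and the z axis of port, either way round below 0.05 rad and angle between the x axis of cover and the x axis of port, either way round below 0.08 rad and angle between cover's own z axis and vertical below 0.1 rad), for 0.2 s.
At the end, for the whole second after the job is handed in: Handle within 0.1 rad of off. Cover on the port past the catches: plate within 1.5 mm of the port's top, centred within 3 mm, level within 0.05 rad, in line within 0.08 rad. Fingers still on it, pressing it onto the port with over 5 N through the last second (all of step 2 and value of joint handle below 0.1 rad and contact force between cover and port above 5 N and contact force between the fingers and cover above 2 N and linear speed of cover below 0.02 m/s); the arm keeps its last pose, push and grip.
It fails at once if a bystander is shifted by more than 50 mm (distance of any of ring0, ring1, file, handpiece, tweezers, round_cap, jar from where it was at the start of the episode above 0.05 m).
It also fails if it takes over 70 s, if anything falls off the work surface, if the arm or the gripper's body presses on something with over 40 N, if the wrist force passes 120 N, or if a joint passes its speed limit or range.

## Working session

There is one attempt and no reset: what is moved stays moved. The work goes in short steps, each a Python script; the robot and the scene stay as the last script left them, time stands still between calls to the robot, and variables do not carry over. Pictures are saved under pics/ and viewed, at most 10 in all, crops included, and the job is handed in when it is done.

```bash
ls; mkdir -p pics; python3 - <<'E'
from bench import bot, solve_ik, imaging
import cv2, numpy as np
for n in ("top","scene"):
    im=imaging.capture(n); cv2.imwrite(f"pics/{n}0.png",im)
    m=imaging.camera_model(n); print(n,m)
a=cv2.imread("pics/top0.png")
cv2.imwrite("pics/top0b.png",cv2.resize(a,(800,600),interpolation=cv2.INTER_CUBIC))
print(bot.get_state())
E
```

```text
pics
top {'K': array([[421.45022113,   0.        , 260.75444576],
       [  0.        , 421.45022113, 189.7604118 ],
       [  0.        ,   0.        ,   1.        ]]), 'position': array([ 492.84594189,  -41.34808842, 1105.62063682]), 'rotation': array([ 0.08928447,  0.00363215, -1.57785795])}
scene {'K': array([[430.02386061,   0.        , 259.32012583],
       [  0.        , 430.02386061, 194.5730307 ],
       [  0.        ,   0.        ,   1.        ]]), 'position': array([1450.20776149, -106.60590836,  642.31252126]), 'rotation': array([ 0.98044422, -0.0055386 ,  1.49370022])}
{'t': 0.1, 'qpos': array([ 1.04182701e+00,  3.26866441e-01, -1.93453376e-01,  1.05200543e+00,
        2.76324760e-06,  1.43659568e+00]), 'joint_velocities': array([-0.00142882, -0.00100695,  0.00338416,  0.00091768, -0.0006855 ,
        0.00011355]), 'effort': array([ 5.71389319e-04, -4.44239008e+01,  2.63039070e+01,  7.85910292e-03,
       -2.28998015e-04,  1.18802743e-05]), 'tcp_pos': array([211.25845018, 507.26097619, 230.59352802]), 'orientation': array([-3.14007784e+00, -2.07305787e-04,  2.74682383e+00]), 'contact_force': array([-0.01383713,  0.35089033,  0.29074972]), 'wrist_torque': array([-0.02984026, -0.01325272, -0.03380842]), 'gripper_force': 0.0, 'opening': 0.9997666471484101}
```

View pics/top0b.png

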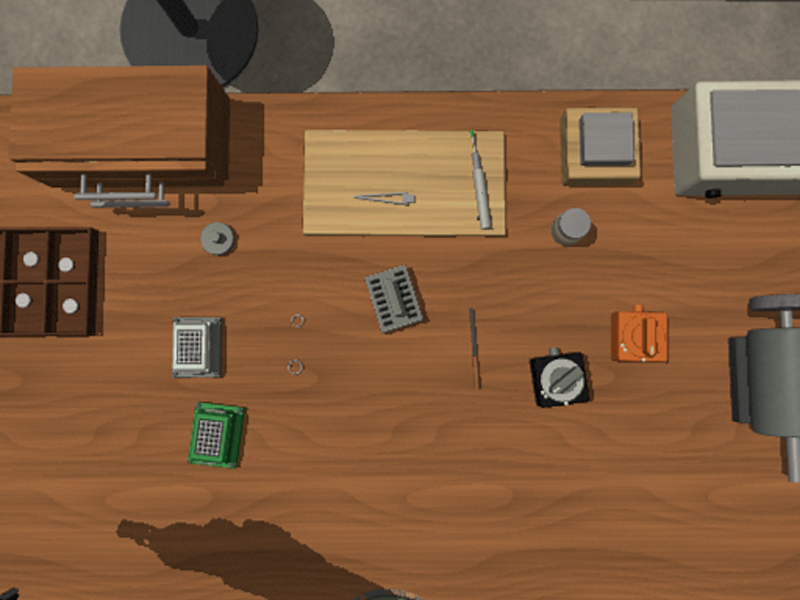

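View pics/scene0.png

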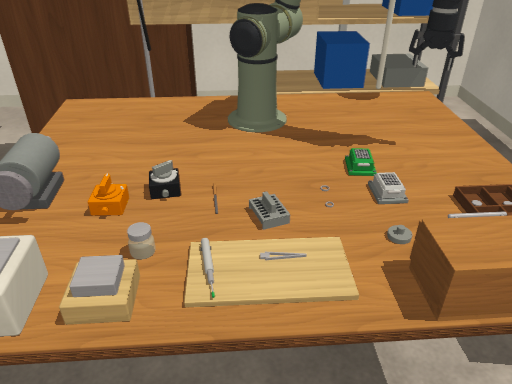

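The top view (800×600 scale) shows the isolator at (562,378), the cover at (396,298) and the port at (195,347). The look-alikes are orange at (640,335) and green at (217,435). Next I'll take wrist views above each target from two places.

```bash
cat > h.py <<'E'
from bench import bot, solve_ik, imaging
import cv2, numpy as np, pickle
from scipy.spatial.transform import Rotation as Ro
def ray(m,px):
    d=np.linalg.inv(m["K"])@np.array([px[0],px[1],1.]); d=Ro.from_euler("xyz",m["rotation"]).as_matrix()@(d*[1,-1,-1])
    return np.array(m["position"]),d/np.linalg.norm(d)
def onplane(m,px,z):
    o,d=ray(m,px); return o+d*(z-o[2])/d[2]
def tri(obs):
    A=np.zeros((3,3));b=np.zeros(3)
    for m,px in obs:
        o,d=ray(m,px);P=np.eye(3)-np.outer(d,d);A+=P;b+=P@o
    p=np.linalg.solve(A,b)
    return p,[float(np.linalg.norm(np.cross(p-ray(m,x)[0],ray(m,x)[1]))) for m,x in obs]
def snap(n,cam="wrist"):
    m=imaging.camera_model(cam); im=imaging.capture(cam)
    cv2.imwrite(f"pics/{n}.png",im); pickle.dump(m,open(f"pics/{n}.pkl","wb")); return im,m
def load(n): return cv2.imread(f"pics/{n}.png"),pickle.load(open(f"pics/{n}.pkl","rb"))
E
python3 - <<'E'
from h import *
m=imaging.camera_model("top"); s=512/800
P={k:onplane(m,(x*s,y*s),z) for k,x,y,z in [("iso",562,378,50),("cover",396,298,40),("port",195,347,45)]}
print(P)
w=imaging.camera_model("wrist"); st=bot.get_state(); print(w, Ro.from_euler("xyz",st["orientation"]).inv().apply(w["position"]-st["tcp_pos"]))
E
```

```text
{'iso': array([ 455.41983873, -283.09777843,   50.        ]), 'cover': array([585.96032622, -19.56867424,  40.        ]), 'port': array([508.82190977, 303.97236978,  45.        ])}
{'K': array([[338.23244423,   0.        , 254.05578564],
       [  0.        , 338.23244423, 192.54509643],
       [  0.        ,   0.        ,   1.        ]]), 'position': array([142.1109341 , 536.97170158, 373.7697341 ]), 'rotation': array([-0.29889172,  0.00149957,  1.17546971])} [  75.28533957    0.61490266 -143.16169778]
```

```bash
python3 - <<'E'
from h import *
P={"port":(508,304),"cover":(586,-20),"iso":(455,-283)}
for k,(x,y) in P.items():
    for i,d in enumerate((40,-40)):
        bot.move_ptp([x,y+d,200],[np.pi,0,np.pi]); bot.dwell(0.15); snap(f"{k}{i}")
    print(k,bot.get_state()["t"],bot.get_state()["qpos"].round(2))
r=[np.hstack([load(f"{k}{i}")[0] for i in (0,1)]) for k in P]
cv2.imwrite("pics/all.png",cv2.resize(np.vstack(r),(533,600),interpolation=cv2.INTER_AREA))
E
```

```text
port 2.2 [ 0.35  0.39 -0.18  1.    0.    0.35]
cover 4.0167 [-0.23  0.42 -0.14  1.02  0.   -0.23]
iso 5.7333 [-0.75  0.36 -0.22  0.99  0.   -0.75]
```

View pics/all.png

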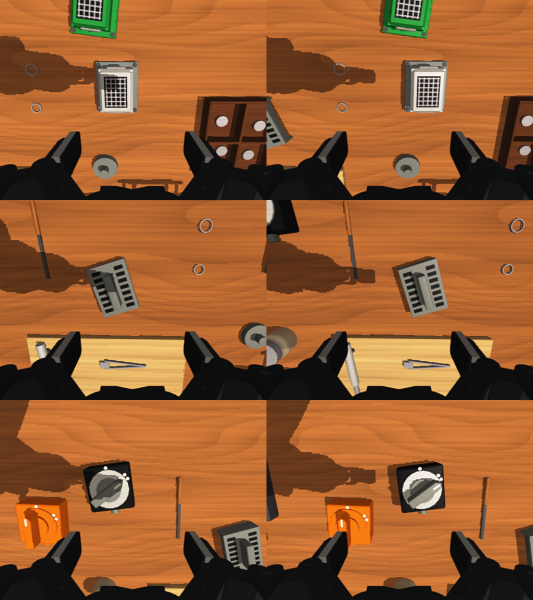

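The wrist views show port, cover and isolator each near full-resolution (215,165) in view 0 and (300,165) in view 1. I'll enlarge crops of them.

```bash
python3 - <<'E'
from h import *
rows=[]
for i,cx in ((0,220),(1,300)):
    r=[]
    for k in ("port","cover","iso"):
        im=load(f"{k}{i}")[0]; dx=-8 if k=="iso" else 0
        c=im[100:235,cx+dx-60:cx+dx+60]; c=cv2.resize(c,(264,297),interpolation=cv2.INTER_CUBIC)
        for q in range(0,120,20): cv2.putText(c,str(cx+dx-60+q),(int(q*2.2),8),0,.28,(255,255,0),1); cv2.line(c,(int(q*2.2),10),(int(q*2.2),16),(255,255,0),1)
        for q in range(0,135,20): cv2.putText(c,str(100+q),(0,int(q*2.2)+4),0,.28,(0,255,255),1)
        r.append(c)
    rows.append(np.hstack(r))
cv2.imwrite("pics/crops.png",np.vstack(rows))
E
```

```text
(no output)
```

View pics/crops.png

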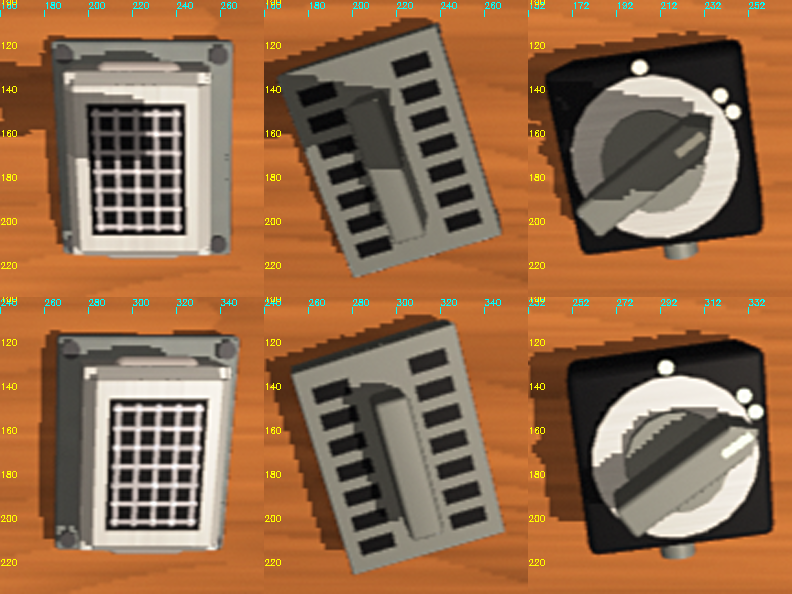

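The crops show these features:
- **Port:** the gauze spans about (200–243,148–207) in view 0 and (289–333,147–205) in view 1.
- **Cover:** 14 dark slots flank the rib.
- **Isolator:** the single pip is at (203,131) in view 0 and (294,132) in view 1. The pair is near (242,147) and (331,147), with the handle's white line pointing at it.

Now I'll measure them.

```bash
cat > meas.py <<'E'
from h import *
def comps(mask,roi,amin,amax):
    x0,x1,y0,y1=roi; n,l,s,c=cv2.connectedComponentsWithStats(mask[y0:y1,x0:x1].astype(np.uint8),connectivity=8)
    return [(c[i]+[x0,y0],s[i]) for i in range(1,n) if amin<=s[i][4]<=amax]
if __name__=="__main__":
  for i in (0,1):
    im,m=load(f"port{i}"); g=im.max(2); cx=(222,311)[i]
    mk=np.zeros_like(g); mk[143:212,cx-28:cx+28]=(g[143:212,cx-28:cx+28]<60)
    n,l,s,c=cv2.connectedComponentsWithStats(cv2.morphologyEx(mk,cv2.MORPH_CLOSE,np.ones((7,7))))
    j=1+np.argmax(s[1:,4]); r=cv2.minAreaRect(np.argwhere(l==j)[:,::-1].astype(np.float32)); print("port",i,r,s[j])
    im,m=load(f"cover{i}"); g=im.max(2).astype(int); cx=(220,300)[i]
    d=cv2.morphologyEx(im.max(2),cv2.MORPH_BLACKHAT,np.ones((13,13)))
    for t in ((im.max(2)<50),): print("cover",i,[(c.round(1).tolist(),int(s[4])) for c,s in comps(t,(cx-60,cx+60,100,235),40,400)])
    im,m=load(f"iso{i}"); cx=(212,292)[i]
    w=(im.min(2)>170); print("iso",i,[(c.round(1).tolist(),s.tolist()) for c,s in comps(w,(cx-60,cx+60,100,235),10,9000)])
E
python3 meas.py
```

```text
port 0 ((221.0, 176.5), (59.0, 44.0), 90.0) [ 199  147   45   60 2562]
cover 0 [([226.5, 128.9], 111), ([183.6, 142.4], 137), ([230.6, 141.4], 108), ([214.6, 153.2], 140), ([188.4, 154.4], 137), ([234.8, 153.5], 102), ([193.3, 166.0], 122), ([238.6, 165.4], 98), ([197.8, 177.9], 110), ([242.6, 177.2], 96), ([202.1, 189.4], 104), ([246.4, 188.6], 95), ([250.0, 199.8], 90), ([206.1, 200.5], 100), ([209.6, 211.7], 89)]
iso 0 [([202.2, 130.3], [47, 28, 7, 6, 33]), ([225.0, 173.2], [36, 35, 60, 73, 1352]), ([238.8, 143.0], [84, 40, 7, 7, 31])]
port 1 ((311.0, 176.0), (58.0, 44.0), 90.0) [ 289  147   45   59 2501]
cover 1 [([287.4, 121.6], 180), ([314.1, 128.9], 102), ([317.4, 141.4], 97), ([270.6, 142.4], 108), ([295.2, 159.0], 112), ([274.6, 154.3], 111), ([320.5, 153.6], 96), ([278.3, 166.2], 110), ([323.5, 165.5], 95), ([281.6, 178.0], 107), ([326.5, 177.2], 91), ([285.0, 189.4], 103), ([329.5, 188.6], 90), ([288.2, 200.5], 99), ([332.2, 199.8], 90), ([291.0, 211.7], 87)]
iso 1 [([294.3, 131.6], [59, 29, 7, 6, 34]), ([293.8, 149.9], [30, 36, 77, 41, 1029]), ([326.8, 166.9], [88, 61, 15, 13, 77]), ([315.5, 193.3], [54, 67, 51, 42, 630])]
```

```bash
cat > meas2.py <<'E'
from meas import *
from scipy.optimize import least_squares
# port
M=[load(f"port{i}") for i in (0,1)]
# refine gauze corners: subpixel edges via rows/cols not needed; corners of min-area quad of dark mask
rect=[]
for i in (0,1):
    im,m=M[i]; cx=(222,311)[i]; g=im.max(2); mk=np.zeros_like(g); mk[143:212,cx-28:cx+28]=g[143:212,cx-28:cx+28]<60
    mk=cv2.morphologyEx(mk,cv2.MORPH_CLOSE,np.ones((7,7))); n,l,s,c=cv2.connectedComponentsWithStats(mk); j=1+np.argmax(s[1:,4])
    p=np.argwhere(l==j)[:,::-1].astype(float); mid=(p.min(0)+p.max(0))/2; rect.append((p,mid,c[j]))
P,e=tri([(M[i][1],rect[i][2]) for i in (0,1)]); print("port ctr",P.round(1),np.round(e,2))
for i in (0,1):
    p=rect[i][0]; rows=np.unique(p[:,1])[4:-4]; mids=np.array([[(p[p[:,1]==r,0].min()+p[p[:,1]==r,0].max())/2,r] for r in rows])
    k=np.polyfit(mids[:,1],mids[:,0],1); a,b=[onplane(M[i][1],(np.polyval(k,r),r),P[2]) for r in (rows[0],rows[-1])]
    print(" port axis yaw",np.arctan2(*(b-a)[[1,0]]),"n", onplane(M[i][1],rect[i][2],45).round(1))
# cover
S=[]
for i in (0,1):
    im,m=load(f"cover{i}"); cx=(220,300)[i]
    c=np.array([c for c,s in comps(im.max(2)<50,(cx-60,cx+60,100,235),80,150)])
    c=c[~((abs(c-[(214.6,153.2),(295.2,159.0)][i])<1).all(1))]
    w=np.array([onplane(m,q,28) for q in c]); u=np.array([np.cos(-.3),np.sin(-.3)])
    S.append((m,c,w)); print(len(c))
L=[]
for q,w in zip(S[0][1],S[0][2]):
    j=np.argmin(np.linalg.norm(S[1][2]-w,axis=1)); L.append(tri([(S[0][0],q),(S[1][0],S[1][1][j])])[0])
L=np.array(L); C=(L.max(0)+L.min(0))/2; print("slots z",L[:,2].round(1),"ctr",L.mean(0).round(1))
d=np.linalg.svd((L-L.mean(0))[:,:2])[2][0]; print("cover yaw",np.arctan2(d[1],d[0]))
A=np.array([[np.cos(t),np.sin(t)] for t in [np.arctan2(d[1],d[0])]])[0]
print("long",np.sort((L-L.mean(0))[:,:2]@A).round(1),"lat",np.sort((L-L.mean(0))[:,:2]@[-A[1],A[0]]).round(1))
# iso
D=[]
for i,c0 in ((0,(209.3,171.)),(1,(299.,173.))):
    im,m=load(f"iso{i}"); g=cv2.GaussianBlur(im.max(2),(3,3),0).astype(float); pts=[]
    for t in np.linspace(0,2*np.pi,180,endpoint=False):
        r=np.arange(30,44,.25); v=cv2.remap(g.astype(np.float32),(c0[0]+r*np.cos(t)).astype(np.float32)[None],(c0[1]+r*np.sin(t)).astype(np.float32)[None],cv2.INTER_LINEAR)[0]
        k=np.argmin(np.diff(v)); 
        if v[max(k-6,0)]-v[min(k+6,len(v)-1)]>40: pts.append([c0[0]+r[k]*np.cos(t),c0[1]+r[k]*np.sin(t)])
    W=np.array([onplane(m,p,49)[:2] for p in pts])
    f=least_squares(lambda x:np.hypot(*(W-x[:2]).T)-x[2],[*W.mean(0),30],loss="soft_l1",f_scale=.4); D.append(f.x)
    pix=least_squares(lambda x:np.hypot(*(np.array(pts)-x[:2]).T)-x[2],[*c0,37],loss="soft_l1",f_scale=.4).x; D[-1]=np.r_[f.x,pix]
    print("dial",i,f.x.round(2),pix.round(1),len(pts))
ms=[load(f"iso{i}")[1] for i in (0,1)]
print("dial tri",tri([(ms[i],D[i][3:5]) for i in (0,1)]))
pip=tri([(ms[0],(202.2,130.3)),(ms[1],(294.3,131.6))]); print("off pip",pip)
c=(D[0][:2]+D[1][:2])/2; v=pip[0][:2]-c; print("off dir",np.arctan2(v[1],v[0]),np.hypot(*v))
ln=tri([(ms[0],(225.6,165.5)),(ms[1],(326.8,166.9))]); v=ln[0][:2]-c; print("line",ln,np.arctan2(v[1],v[0]))
E
python3 meas2.py
```

```text
port ctr [508.6 316.5  46. ] [0.14 0.14]
 port axis yaw -0.0007247226495275529 n [508.8 316.4  45. ]
 port axis yaw -0.0008278811645552316 n [509.  316.7  45. ]
14
14
slots z [29.  30.1 29.4 30.8 28.5 29.4 28.8 28.3 28.7 28.5 28.8 28.5 28.3 28.7] ctr [587.  -12.1  29. ]
cover yaw 0.306156380087886
long [-36.2 -35.9 -24.4 -23.9 -12.3 -11.8   0.1   0.1  12.   12.2  24.   24.1
  35.9  36.1] lat [-21.3 -20.9 -20.8 -20.6 -20.6 -20.5 -20.4  20.5  20.7  20.7  20.7  20.8
  20.8  20.8]
dial 0 [ 452.53 -281.33   33.8 ] [209.2 170.8  37.6] 177
dial 1 [ 452.65 -281.39   33.69] [298.4 172.3  37.1] 177
dial tri (array([ 451.64275676, -281.44959869,   48.55555616]), [0.03988556325876329, 0.03988556325860432])
off pip (array([ 415.80806833, -286.26304431,   47.65138941]), [0.05589901697603224, 0.055899016976128944])
off dir -3.009054324835411 37.11013574770673
line (array([ 439.15751186, -263.77859249,   82.31065395]), [0.029804999724037783, 0.029804999724086664]) 2.223335862568095
```

Triangulated heights match the text: gauze 46, slots 29, dial 48.6 and handle line 82. The handle bearing is 2.223, against 2.227 expected for on. Now I'll turn the handle.

```bash
python3 - <<'E'
from h import *
c=[452.5,-281.4]; off=-3.009+2*np.pi; on=off-np.pi/3
def st(l):
    s=bot.get_state(); print(l,round(s["t"],1),s["tcp_pos"].round(1),s["orientation"].round(3),"F",s["contact_force"].round(1),"M",s["wrist_torque"].round(2),"op",round(s["opening"],3),"gf",round(s["gripper_force"],1))
bot.move_ptp([*c,160],[np.pi,0,on]); bot.grip(0.5); st("above")
print(bot.movel([*c,61],max_speed=80,threshold=8)); st("down")
bot.grip(0,50); st("gripped")
for a in (.25,.5,.75,1.0,1.03):
    bot.movel([*c,61],rot=[np.pi,0,on+a*np.pi/3],max_speed=40); st(a)
bot.dwell(.3); st("end")
bot.grip(0.5); bot.movel([*c,160],max_speed=120); st("up")
bot.move_ptp([455,-323,200],[np.pi,0,np.pi]); bot.dwell(.15); im,m=snap("iso_after")
cv2.imwrite("pics/iso_after_v.png",cv2.resize(im[90:250,200:400],(800,600)))
E
```

```text
above 7.2 [ 452.5 -281.5  160. ] [ 3.142 -0.     2.227] F [-0.1 -0.3 -0.1] M [ 0.02 -0.04  0.01] op 0.5 gf 0.0
False
down 8.5 [ 452.9 -281.7   61.5] [3.141e+00 1.000e-03 2.227e+00] F [ 0.5 -0.6  1.4] M [-0.03 -0.   -0.01] op 0.496 gf 0.0
gripped 8.9 [ 452.4 -281.8   61.6] [-3.141e+00  1.000e-03  2.227e+00] F [-2.9  0.2  6. ] M [-0.01  0.5   0.01] op 0.152 gf 50.8
0.25 9.3 [ 452.4 -281.8   61.6] [-3.141e+00  1.000e-03  2.488e+00] F [-3.1  0.1  5.9] M [-0.03  0.44 -0.1 ] op 0.151 gf 51.0
0.5 9.7 [ 452.3 -281.9   61.6] [-3.14  0.    2.75] F [-3.  -1.1  5.4] M [-0.12  0.48  0.06] op 0.155 gf 50.9
0.75 10.1 [ 452.3 -281.9   61.6] [-3.14  -0.     3.013] F [-3.5 -0.3  5.9] M [-0.2   0.51  0.14] op 0.152 gf 51.0
1.0 10.5 [ 452.3 -282.    61.6] [-3.14  -0.    -3.009] F [-2.5 -0.2  5.9] M [-0.09  0.55 -0.  ] op 0.152 gf 51.0
1.03 10.8 [ 452.3 -282.    61.6] [-3.141 -0.    -2.98 ] F [-2.2  0.2  5.6] M [ 0.    0.52 -0.7 ] op 0.151 gf 51.6
end 11.1 [ 452.3 -282.    61.6] [-3.141 -0.    -2.98 ] F [-3.3 -1.   5.5] M [ 0.    0.48 -0.68] op 0.15 gf 51.6
up 12.5 [ 452.  -281.   159.3] [ 3.141e+00 -1.000e-03 -2.978e+00] F [ 0.1  0.1 -0.1] M [0.   0.04 0.04] op 0.499 gf 0.0
```

View pics/iso_after_v.png

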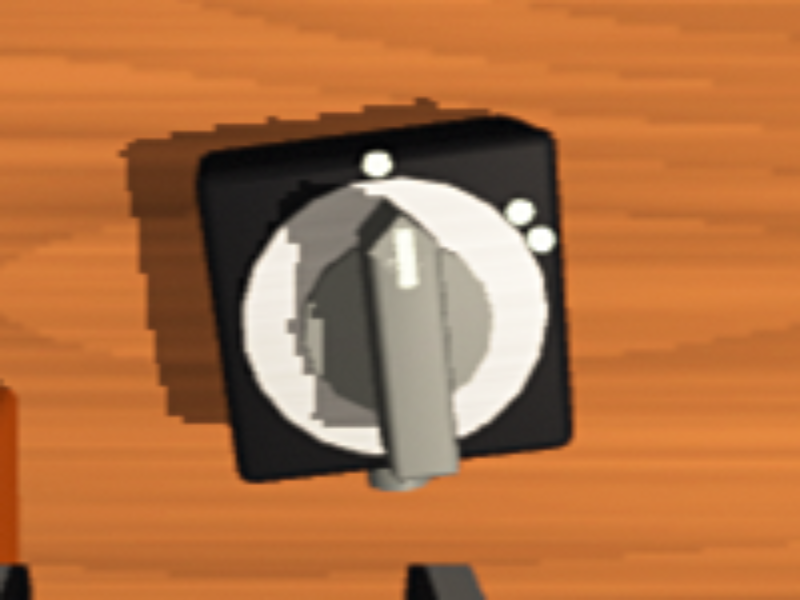

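The handle's pointed end now lines up with the single pip (377,163 in the view), so it is off and at the stop. Now the cover.

```bash
cat >> h.py <<'E'
def st(l):
    s=bot.get_state(); print(l,round(s["t"],1),s["tcp_pos"].round(1),s["orientation"].round(3),"F",s["contact_force"].round(1),"M",s["wrist_torque"].round(2),"op",round(s["opening"],3),"gf",round(s["gripper_force"],1))
E
python3 - <<'E'
from h import *
c=[587,-12.1]; y=.306+np.pi
bot.move_ptp([*c,140],[np.pi,0,y]); bot.dwell(.1); st("above")
print(bot.movel([*c,33],max_speed=80,threshold=8)); st("down")
bot.grip(0,70); st("gripped")
bot.movel([*c,130],max_speed=80); st("up")
bot.move_ptp([508.8,316.5,130],[np.pi,0,np.pi]); bot.dwell(.2); st("over port"); im,m=snap("held")
cv2.imwrite("pics/held_v.png",cv2.resize(im[60:384,80:512],(800,600)))
E
```

```text
above 14.4 [587.2 -13.6 140.4] [-3.141  0.    -2.838] F [ 0.9 -0.4  0.1] M [ 0.    0.05 -0.01] op 0.497 gf 0.0
False
down 15.9 [587.5 -12.2  33.6] [-3.141e+00  1.000e-03 -2.836e+00] F [ 0.3 -0.1 -0.4] M [0.01 0.   0.05] op 0.502 gf 0.0
gripped 16.2 [587.4 -12.2  33.6] [-3.141e+00  1.000e-03 -2.836e+00] F [-1.1  0.2  3.5] M [ 0.05  0.09 -0.03] op 0.151 gf 68.9
up 17.6 [586.5 -12.1 129.3] [ 3.141e+00 -1.000e-03 -2.836e+00] F [-0.4 -0.5 -0.9] M [0.01 0.   0.04] op 0.145 gf 68.2
over port 19.1 [509.5 315.4 130. ] [-3.141  0.     3.14 ] F [-0.8  0.9 -0.7] M [0.01 0.02 0.06] op 0.148 gf 68.2
```

View pics/held_v.png

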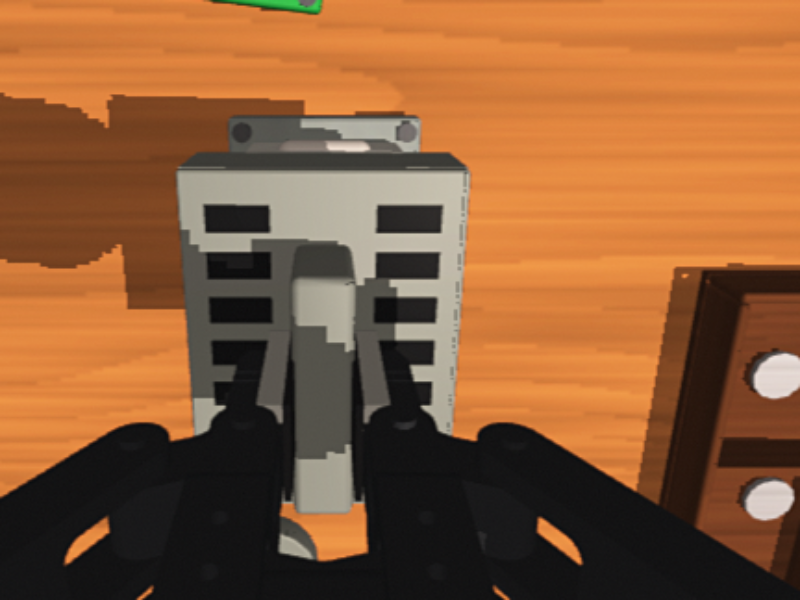

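The cover is gripped squarely. Its first three slot rows are visible, so I can measure the in-hand offset before placing.

```bash
python3 - <<'E'
from meas import *
im,m=load("held"); z=130-33.6+28.5
c=[(c,s) for c,s in comps(im.max(2)<50,(170,340,150,235),200,900)]
W=np.array([onplane(m,q,z)[:2] for q,s in c])
for (q,s),w in zip(c,W): print(q.round(1),s[4],w.round(1))
E
```

```text
[207.5 177.5] 476 [473. 295.]
[300.5 178. ] 443 [473.3 337.1]
[208.7 203.3] 488 [485.3 295.1]
[299.4 203. ] 429 [485.2 337.1]
[209.5 227.5] 476 [497.4 294.9]
[297.8 227.1] 440 [497.3 336.7]
```

```bash
python3 - <<'E'
from h import *
t=np.array([509.1,315.9]); cmd=t.copy()
bot.movel([*cmd,84],max_speed=80); bot.dwell(.3); st("84")
cmd+=np.clip(t-bot.get_state()["tcp_pos"][:2],-1.2,1.2)
bot.movel([*cmd,80],max_speed=30); bot.dwell(.2); st("80")
print(bot.movel([*cmd,69],max_speed=25,threshold=10)); st("69")
E
```

```text
84 20.2 [509.4 316.   84.5] [ 3.141e+00  1.000e-03 -3.142e+00] F [ 0.3 -0.2 -1.1] M [0.02 0.05 0.01] op 0.146 gf 68.2
80 20.6 [508.8 315.8  80. ] [ 3.142  0.    -3.142] F [-0.4 -0.6 -1.1] M [-0.03 -0.04 -0.01] op 0.148 gf 68.3
False
69 21.2 [508.7 315.7  68.8] [-3.141 -0.     3.142] F [-0.   0.1 -0.9] M [-0.02 -0.09  0.02] op 0.145 gf 68.3
```

```bash
python3 - <<'E'
from h import *
c=[509.0,315.9]; z=69
while z>51:
    z-=1.0; bot.movel([*c,z],max_speed=20); s=bot.get_state(); print(z,s["tcp_pos"].round(1),s["contact_force"].round(1),round(s["t"],1))
    if s["contact_force"][2]>30 or (z<57 and s["contact_force"][2]>7): break
bot.dwell(.3); st("end")
E
```

```text
68.0 [509.  315.9  68. ] [ 0.1  0.5 -0.2] 21.5
67.0 [509.3 316.   67.1] [ 1.8 -0.1 -1.4] 21.7
66.0 [509.7 316.1  66.5] [2.  0.2 1.9] 22.0
65.0 [509.8 316.1  65.9] [ 0.8 -0.7  5.7] 22.2
64.0 [509.9 316.2  65.3] [ 0.7 -1.3  8.9] 22.5
63.0 [510.1 316.3  64.7] [ 0.4 -1.  10.2] 22.7
62.0 [510.1 316.4  63.8] [ 0.4 -1.6 10.1] 23.0
61.0 [510.  316.4  62.6] [-0.2 -0.3 10.3] 23.2
60.0 [509.8 316.5  60.7] [1.3 1.7 1.2] 23.5
59.0 [509.4 316.2  58.3] [ 6.   2.3 -6.3] 23.7
58.0 [509.4 315.9  56.8] [ 6.1  1.9 -7.3] 24.0
57.0 [509.3 315.7  55.8] [ 5.9  1.5 -6.9] 24.2
56.0 [509.3 315.6  55.5] [ 5.   0.7 -4.1] 24.5
55.0 [509.3 315.7  55. ] [ 5.  -0.1 -2.1] 24.7
54.0 [509.5 315.8  54.6] [ 3.1 -1.3  4. ] 25.0
53.0 [509.5 315.8  54.5] [ 1.5 -3.  10.8] 25.2
end 25.5 [509.5 315.8  54.5] [-3.141e+00  1.000e-03  3.141e+00] F [ 1.7 -3.9 10.3] M [-0.63 -0.36  0.04] op 0.144 gf 71.0
```

TCP 54.5 puts the cover origin at 20.9 mm, so it is home. The push peaked, dropped suddenly, and is now about 10 N. One look before handing in.

```bash
python3 - <<'E'
from h import *
w,m=snap("fin_w"); s,_=snap("fin_s","scene")
cv2.imwrite("pics/fin.png",np.hstack([cv2.resize(w[90:330,120:400],(400,343)),cv2.resize(s[130:250,320:460],(400,343))]))
st("now")
E
```

```text
now 25.6 [509.5 315.8  54.6] [-3.141e+00  1.000e-03  3.141e+00] F [ 1.4 -3.7 11.7] M [-0.62 -0.41  0.01] op 0.148 gf 71.0
```

View pics/fin.png

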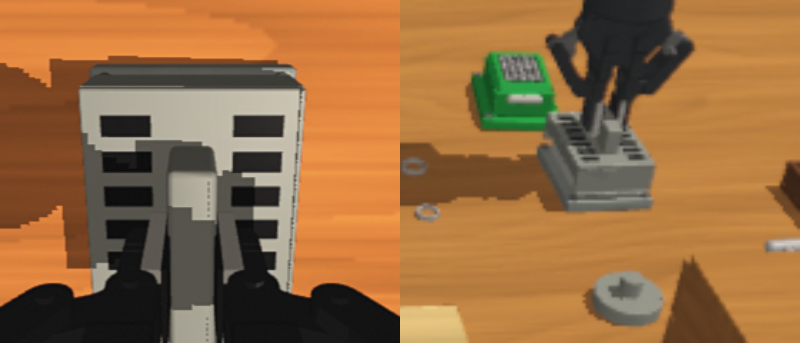

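The cover sits level and square on the port at (600,165), down by the flange and still gripped, with the bystanders undisturbed. Handing in.

```bash
python3 -c "
from h import *
bot.dwell(.3); st('pre'); print(bot.sign_off())"
```

```text
pre 25.9 [509.5 315.8  54.6] [-3.141e+00  1.000e-03  3.141e+00] F [ 1.8 -3.4 10.9] M [-0.63 -0.28 -0.01] op 0.145 gf 71.0
the job is handed in; nothing more can be done
None
```

The isolator handle is at off, the cover is snapped fully home on the dust port and still gripped with about 11 N of press, and the job was handed in at about 26 s (no verdict was returned).

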